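# Photograph a silver goblet for the inventory

## Task

Photograph the small stemmed goblet for the inventory: stand it upright in the middle of the round stage in front of the camera and let go of it, then switch the lamp on by pulling its knob out until it clicks, then press the camera's shutter lever down until it stays down by itself, and then push the lamp knob fully home again to switch the lamp off. Leave the goblet on the stage and the lever latched down, and do not disturb the beaker, candlestick and caster standing nearby.

Things in the scene. Friction and masses are not known exactly. Their poses are not given: they have to be found in the camera images.
- goblet_center (a point): Small stemmed silver goblet (the only cup with a thin stem), loose, 0.14 kg, 85 mm tall. This point: on its axis, 42.5 mm over its underside; z is its axis. Foot 50 mm across; stem 12 to 14 mm across, 12 to 30 mm up. Hollow bowl, 52 mm across at 50 mm up and 54 mm at the rim, 85 mm up: nearly straight there, the place to grasp it.
- stage_top (a point): Centre of the top of the round grey stage, 100 mm across, 30 mm over the bench, near the robot's end of the photo rig (a fixed plywood board 400 x 130 x 12 mm, beginning 80 mm before this point). x points along the board to the camera: the lever's pad is 172 mm from this point, the lens 195 mm, the camera's body 230 mm.
- knob_grip (a point): Centre of the lamp's switch knob: black disc 32 mm across, 18 mm thick, on a 12 mm stem, axis level, 58 mm over the bench, on the robot's side of a fixed grey box 110 x 150 x 90 mm high. x points into the box; pulling goes along -x. Off: this point is 30 mm off the box's face, a 21 mm gap behind the knob. A light panel stands on the box, up to 185 mm over the bench, 80 mm behind the face.
- lamp_knob (a joint): How far the lamp knob is pulled out, in m: 0 fully in (off), 0.016 fully out (on). A click mechanism drives it to the nearer end: about 5 N to start it from either end, tipping over half-way (0.008); it then stays there by itself.
- lever_tip (a point): Centre of the top of the round steel thumb pad (26 mm across, 8 mm thick) of the camera's shutter lever, hinged on top of the black camera (120 mm wide, top 160 mm over the bench), reaching 70 mm from its hinge (174 mm up) towards the stage. At rest it slopes up 0.35 rad, this point 202 mm over the bench; fully pressed it slopes down 0.15 rad, this point about 168 mm up.
- shutter_lever (a joint): Angle of the shutter lever in rad: 0 at rest (up), 0.5 fully pressed. Sprung upwards, about 5 N at the pad at first, growing lighter, until 0.36 rad; beyond that it snaps down to 0.5 and stays there by itself.
- beaker: Bystander: plain silver beaker without stem, 56 mm across, 75 mm tall; origin at the centre of its underside.
- candlestick: Bystander: small brass candlestick, foot 58 mm across, 90 mm tall; origin at the centre of its underside.
- caster: Bystander: closed silver sugar caster with a pointed top, 56 mm across, 94 mm tall; origin at the centre of its underside.
- scale: Bystander: white bench scale 150 x 150 mm, 63 mm tall, fixed, on the other side of the photo rig from the lamp; origin at the centre of its underside.
There are look-alikes about, which are no part of the job. Leave any black or pink look-alike of the part that bears goblet_center alone.

How it is judged:
On the way, in this order (a step that is already met when the one before it is completed fails the run):
1. the goblet stands upright in the middle of the stage, let go (horizontal distance between goblet_center and stage_top below 0.02 m and z of goblet_center in the frame of stage_top between 0.038 and 0.047 m and angle between goblet_center's own z axis and vertical below 0.1 rad and contact force between goblet and the fingers below 0.1 N), for 0.2 s.
2. the lamp knob is pulled out to its detent (all of step 1 and value of joint lamp_knob above 0.0135 m), for 0.2 s.
3. the shutter lever is latched down while the lamp is on (all of step 2 and value of joint shutter_lever above 0.44 rad), for 0.2 s.
4. the lamp knob is pushed fully home (all of step 1 and value of joint lamp_knob below 0.0025 m and value of joint shutter_lever above 0.44 rad), for 0.2 s.
At the end, for the whole second after the job is handed in: The goblet stands at rest and upright (within 0.1 rad) on the stage, its axis within 20 mm of the stage's centre, released; the lamp knob is fully home (within 2.5 mm); the shutter lever is latched down (over 0.44 of 0.5 rad) (all of step 4 and linear speed of goblet below 0.02 m/s); the robot touches nothing.
It fails at once if the beaker, candlestick or caster is shifted by more than 30 mm or tipped (distance of any of beaker, candlestick, caster from where it was at the start of the episode above 0.03 m or angle between any of beaker, candlestick, caster's own z axis and vertical above 0.5 rad).
It fails at once if the goblet is tipped over (angle between goblet_center's own z axis and vertical above 0.7 rad).
It also fails if it takes over 64 s, if anything falls off the work surface, if the arm or the gripper's body presses on something with over 40 N, if the wrist force passes 120 N, or if a joint passes its speed limit or range.

## Robot

A 6-joint arm with a two-finger parallel gripper is mounted at the origin on the work surface. World frame = base frame: x ahead of the robot, y to its left, z up, the work surface at z = 0. Lengths are in m, angles in rad, forces in N, time in s.
With the tool pointing down it reaches from about 0.425 to 1.125 m from the base axis. Payload 14.9 kg.
Tool frame: the origin (TCP) lies between the finger pads; the fingertips stand tip_reach ahead of it and the grasp point (between the pads) lies 5 mm behind it (tip_reach is the distance from the TCP to the fingertips, in m); z points along the fingers, y is the direction in which the jaws open and shut (so a half turn about z gives the same grasp; the last joint's range is limited). The gripper opens to 91 mm and grips with 3 to 60 N. Pads are 32 mm wide; open, the fingers measure 118 mm over their backs; the gripper's body (76 mm by 178 mm) begins 60 mm behind the grasp point.
Start: joints at [1.115, 0.379, 1.734, -0, 1.028, -0.033], TCP at [0.287, 0.638, 0.228] pointing down, gripper open.
Joint ranges: [-2.77, 2.77], [-0.74, 2.19], [0, 2.66], [-1.06, 4.2], [0.31, 2.87], [-3.08, 3.08]. Speed limits (rad/s): [1.89, 1.89, 2.39, 3.14, 3.14, 3.14].

## Interface

Orientations are given as [roll, pitch, yaw] about the fixed x, y, z axes, in that order (R = Rz(yaw) Ry(pitch) Rx(roll)).
In Python, from bench import * gives the robot as it stands. The module is installed in compiled form; this text tells all that it offers.
- The arm moves only by the tool apply_moves, never from a script. Its argument "steps" is one flat list of numbers, 7 for each row, row after row: the shift along the tool's x, y, z in units of 40 mm (1.0 is 40 mm), then the turn, a rotation vector about the tool's x, y, z in units of 6 degrees (1.0 is 6 degrees), then the opening, from 0 (shut) to 1 (fully open). A call has 1 to 12 rows; each row is the pose to reach, as a shift and turn from the pose commanded when the call began, along the tool's axes at that moment; what a row does not reach only later rows make up. A row lasts 1/12 s, in which the tool goes at most 41.7 mm and 7.16 degrees, less where a joint would pass 70% of its speed; a pose out of reach is approached as far as the arm can. A call with a gripper value outside its range is refused whole. The fingers move at their own pace and stop on an object; "grip_force" is the grip in N (left out, the last holds). Time passes only in rows, so rows that repeat a pose let the fingers close. It gives the time, the measured TCP pose, the force and the opening at its end, in the units of the state.
- read_state(): the state, without advancing time (a new reading comes with each control period).
- capture(name): name is "scene" or "top" or "wrist"; returns the picture (420x560x3 uint8, blue, green, red); there is no depth.
- camera_params(name): a dict with "fx", "fy", "cx", "cy" (pixels), "extrinsics" (4x4, takes a point from world to camera coordinates). Camera axes: x right, y down, z forward; pixel columns grow to the right and rows downward; lengths in m; the calibration is good to about 2 mm. A picture is of the moment at which its call begins: read the wrist's pose just before it. camera_params takes no time and is no camera call; for the wrist camera it gives the pose at the moment of the call.
- hand_in(): hands the job in, once; it reports no verdict.
Trained networks look in the newest picture that a camera, given by its name, has taken for a name from the list of things; names that differ only in an ending like _2 or _b are one class to them, and where a whole thing is asked for, a point or a joint stands for the part that bears it (a point fixed in the world has none). Each returns a list of dicts, best first, with "confidence" (0 to 1); they miss things now and then, are a little off and sometimes report something else, mostly with a low value. They report only what shows in the picture. A call takes as long as a camera call. They do not tell look-alikes from the thing itself.
- look_for(thing, camera): "at" ([x, y, z] in m, in the coordinates of the camera as it stood for that picture, good to about 4 mm: the middle of the surface that is visible of it).
- cut_out(thing, camera): "region" (420x560 bool, what is visible of it).
- spot_point(thing, camera): "at" ([x, y, z] in m, in the coordinates of the camera as it stood for that picture, good to about 4 mm: a listed point, or the origin of a listed thing).
The state is a dict: "time": time; "q": joint angles; "qd": joint speeds; "joint_torque": joint torques, N m; "tcp_pos": TCP position; "orientation": TCP orientation; "force": force on the tool from outside, world axes, zero at the start; "wrist_torque": the same for the moment, N m; "gripper_width": finger opening in m.
Only numpy, scipy, OpenCV 4.12 (cv2) and the standard library are available. Lean on these libraries where they do the work, as an engineer would, in place of code of your own. Each camera call takes 0.05 s, during which the arm holds its last target. There are 200 camera calls.

## Working session

There is one attempt and no reset: what is moved stays moved. The work goes in short steps, Python scripts to look and compute and a tool call to move; the robot and the scene stay as the last step left them, time stands still between calls to the robot, and variables do not carry over. Pictures are saved under pics/ and viewed, about 8 in all and at most 12, crops included, and the job is handed in when it is done.

Besides the shell and the picture viewer there is one more tool, called after "Request:" as a command line: name --argument value ..., lists and objects as JSON in quotes. apply_moves: Moves the arm, as the interface text tells. Its arguments: {"type":"object","properties":{"steps":{"type":"array","items":{"type":"number"}},"grip_force":{"type":"number"}},"required":["steps"]}

```bash
mkdir -p pics
cat > h.py <<'E'
from bench import *
import numpy as np, cv2
from scipy.spatial.transform import Rotation as R
def world(p,cam,E=None):
    E=camera_params(cam)["extrinsics"] if E is None else E
    E=np.array(E); return (np.linalg.inv(E)@np.r_[p,1])[:3]
def find(things,cam,f=spot_point):
    E=camera_params(cam)["extrinsics"]
    for t in things:
        for d in f(t,cam)[:4]:
            print(cam,t,round(d["confidence"],2),np.round(world(d["at"],cam,E),4))
def totool(dw):
    s=read_state(); r=R.from_euler("xyz",s["orientation"])
    return r.inv().apply(dw)/0.04
E
python3 - <<'E'
from h import *
s=read_state(); print(s["time"],s["tcp_pos"],s["orientation"],s["gripper_width"], [k for k in dir() if 'tip' in k])
for c in ("scene","top"):
    cv2.imwrite(f"pics/{c}.png",capture(c))
    find(["goblet_center","stage_top","knob_grip","lever_tip","beaker","candlestick","caster","scale"],c)
a=cv2.imread("pics/scene.png");b=cv2.imread("pics/top.png")
print(globals().get("tip_reach"))
E
```

```text
0.0 [0.28707271 0.63801003 0.2272824 ] [-3.14050265e+00 -1.48567816e-05  2.71878448e+00] 0.09151868262396638 ['tip_reach']
scene goblet_center 0.97 [ 0.5085 -0.1475  0.0445]
scene goblet_center 0.59 [ 0.3252 -0.1649  0.0453]
scene goblet_center 0.56 [ 0.4175 -0.18    0.0411]
scene stage_top 0.9 [ 0.4589 -0.01    0.029 ]
scene knob_grip 0.5 [0.5383 0.3532 0.0543]
scene lever_tip 0.74 [ 0.6346 -0.0185  0.1985]
scene beaker 0.8 [ 0.383  -0.3128 -0.0031]
scene candlestick 0.79 [ 0.4168  0.1931 -0.0015]
scene candlestick 0.22 [ 0.4169 -0.1809  0.0405]
scene caster 0.87 [ 0.3695  0.3181 -0.0016]
scene caster 0.43 [ 0.4166  0.195  -0.0034]
scene scale 0.72 [ 0.6194 -0.316   0.0041]
top goblet_center 0.71 [ 0.5024 -0.1488  0.0397]
top goblet_center 0.7 [ 0.4079 -0.1861  0.0428]
top goblet_center 0.59 [ 0.3168 -0.1648  0.038 ]
top stage_top 0.65 [ 0.4544 -0.0087  0.0264]
top knob_grip 0.68 [0.5405 0.351  0.0563]
top lever_tip 0.66 [ 0.6283 -0.0192  0.2026]
top beaker 0.77 [ 0.3764 -0.3135 -0.0018]
top candlestick 0.78 [0.4146 0.1988 0.0014]
top caster 0.9 [ 0.3709  0.3107 -0.0032]
top scale 0.57 [ 0.6161 -0.3161 -0.0055]
0.014
```

View pics/scene.png

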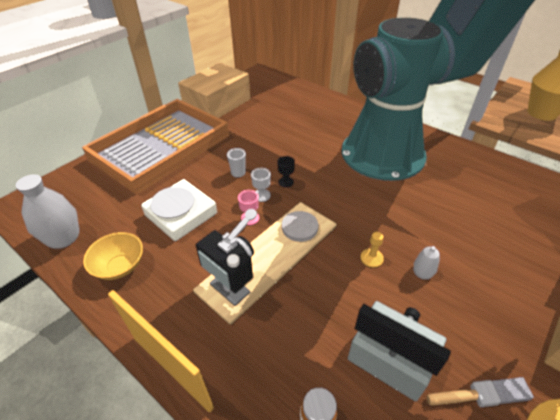

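View pics/top.png

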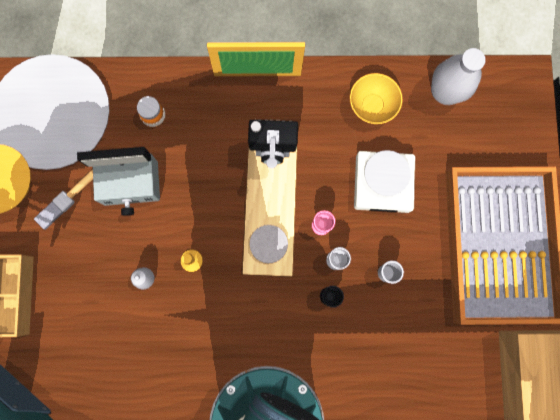

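Run:
```python
from h import *
def proj(p,c):
    k=camera_params(c);q=(np.array(k["extrinsics"])@np.r_[p,1])[:3]
    return np.round([k["fx"]*q[0]/q[2]+k["cx"],k["fy"]*q[1]/q[2]+k["cy"]])
for c in ("scene","top"):
    print(c,np.round(np.linalg.inv(np.array(camera_params(c)["extrinsics"])),2).tolist())
    for n,p in dict(g1=[.505,-.148,.043],g2=[.321,-.165,.043],g3=[.412,-.183,.043],stage=[.457,-.009,.03],knob=[.539,.352,.058],lev=[.632,-.019,.202],cs=[.416,.196,0]).items(): print(n,proj(p,c))
```

```text
scene [[-0.63, 0.55, -0.54, 1.04], [0.78, 0.44, -0.45, 0.4], [-0.01, -0.7, -0.71, 0.8], [0.0, 0.0, 0.0, 1.0]]
g1 [249. 206.]
g2 [286. 171.]
g3 [262. 184.]
stage [300. 222.]
knob [412. 313.]
lev [249. 212.]
cs [372. 257.]
top [[-0.01, -0.99, 0.14, 0.33], [-1.0, 0.01, -0.01, -0.01], [0.01, -0.14, -0.99, 1.4], [0.0, 0.0, 0.0, 1.0]]
g1 [323. 223.]
g2 [331. 295.]
g3 [337. 259.]
stage [269. 243.]
knob [127. 211.]
lev [273. 160.]
cs [191. 260.]
```

The real silver goblet is at top (338,259) / scene (261,184), about (0.41,-0.18). Pink (323,223) and black (331,295) look-alikes stand either side of it along x, so the jaws should open along y.

```bash
cat >> h.py <<'E'
def plan(*targets):
    s=read_state(); r=R.from_euler("xyz",s["orientation"])
    for p,yaw in targets:
        rt=R.from_euler("xyz",[np.pi,0,yaw]) 
        print(np.round(r.inv().apply(np.array(p)-s["tcp_pos"])/.04,2), np.round((r.inv()*rt).as_rotvec(degrees=True)/6,2))
E
python3 - <<'E'
from h import *
plan(([.43,.30,.24],-3.05),([.45,.05,.24],-3.05),([.42,-.17,.24],-3.05))
E
```

```text
[-6.73 -6.25 -0.3 ] [ 0.    0.   -4.91]
[ -9.75 -11.74  -0.3 ] [ 0.    0.   -4.91]
[-11.32 -17.07  -0.3 ] [ 0.    0.   -4.91]
```

Request:
apply_moves --steps '[-6.7,-6.2,-0.3,0,0,-4.9,1,-6.7,-6.2,-0.3,0,0,-4.9,1,-6.7,-6.2,-0.3,0,0,-4.9,1,-6.7,-6.2,-0.3,0,0,-4.9,1,-6.7,-6.2,-0.3,0,0,-4.9,1,-6.7,-6.2,-0.3,0,0,-4.9,1,-6.7,-6.2,-0.3,0,0,-4.9,1,-6.7,-6.2,-0.3,0,0,-4.9,1,-9.7,-11.7,-0.3,0,0,-4.9,1,-9.7,-11.7,-0.3,0,0,-4.9,1,-9.7,-11.7,-0.3,0,0,-4.9,1,-9.7,-11.7,-0.3,0,0,-4.9,1]'

```text
time: 1.9
tcp_pos: [0.4359, 0.1644, 0.2397]
orientation: [3.142, 0.001, -3.051]
force: [1.8, 0.2, 0.2]
gripper_width: 0.0917
```

Run:
```python
from h import *
s=read_state();print(s["time"],s["tcp_pos"],s["orientation"])
plan(([.45,.05,.24],-3.05),([.42,-.17,.24],-3.05))
```

```text
1.9 [0.43593142 0.16435444 0.23971537] [ 3.14150622e+00  5.83371425e-04 -3.05095081e+00]
[-0.09 -2.88 -0.01] [ 0.    0.01 -0.01]
[ 1.15 -8.29 -0.01] [ 0.    0.01 -0.01]
```

Request:
apply_moves --steps '[0,-2.9,0,0,0,0,1,0,-2.9,0,0,0,0,1,0,-2.9,0,0,0,0,1,1.1,-8.3,0,0,0,0,1,1.1,-8.3,0,0,0,0,1,1.1,-8.3,0,0,0,0,1,1.1,-8.3,0,0,0,0,1,1.1,-8.3,0,0,0,0,1,1.1,-8.3,0,0,0,0,1,1.1,-8.3,0,0,0,0,1,1.1,-8.3,0,0,0,0,1,1.1,-8.3,0,0,0,0,1]'

```text
time: 2.9
tcp_pos: [0.4222, -0.1678, 0.2394]
orientation: [3.141, -0.0, -3.051]
force: [-0.1, 1.0, -0.8]
gripper_width: 0.0914
```

Run:
```python
from h import *
cv2.imwrite("pics/w1.png",capture("wrist"))
print(np.round(np.linalg.inv(np.array(camera_params("wrist")["extrinsics"])),3))
find(["goblet_center","beaker","stage_top"],"wrist")
s=read_state();print(s["time"],s["tcp_pos"],s["orientation"])
```

```text
[[-0.092  0.965  0.246  0.354]
 [ 0.996  0.089  0.023 -0.174]
 [ 0.001  0.247 -0.969  0.396]
 [ 0.     0.     0.     1.   ]]
wrist goblet_center 0.84 [ 0.5054 -0.1468  0.044 ]
wrist goblet_center 0.62 [ 0.328  -0.1674  0.0439]
wrist goblet_center 0.55 [ 0.4189 -0.183   0.0429]
wrist beaker 0.61 [ 0.3815 -0.3127 -0.0021]
wrist stage_top 0.92 [ 0.4564 -0.0048  0.0352]
3.1 [ 0.42243849 -0.16752603  0.23956404] [-3.14157265e+00  6.95332839e-05 -3.04968451e+00]
```

View pics/w1.png

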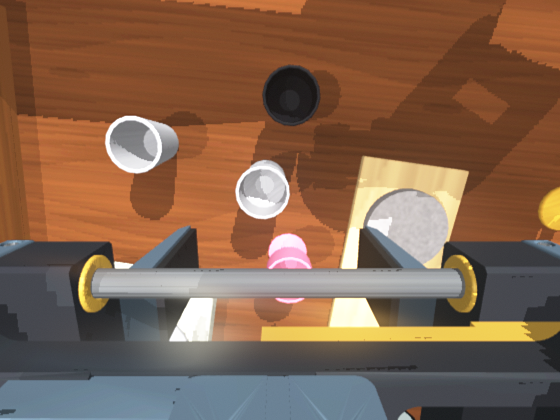

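Wrist view: silver goblet rim centred at (262,193), black (291,95), pink (290,270), beaker (140,143), stage about (408,230). I'll refine with rim and disc backprojection.

```bash
cat >> h.py <<'E'
def back(uv,z,c,k=None):
    k=k or camera_params(c); T=np.linalg.inv(np.array(k["extrinsics"]))
    d=T[:3,:3]@np.array([(uv[0]-k["cx"])/k["fx"],(uv[1]-k["cy"])/k["fy"],1]); o=T[:3,3]
    return o+d*(z-o[2])/d[2]
E
python3 - <<'E'
from h import *
k=camera_params("wrist")
for u in [(262,192),(262.5,193.5)]: print("rim",back(u,.085,"wrist"))
for c,seed,box in(("wrist",(420,230),(350,180,470,285)),("top",(265,245),(235,215,300,280))):
    im=cv2.imread("pics/w1.png" if c=="wrist" else "pics/top.png")
    hsv=cv2.cvtColor(im,cv2.COLOR_BGR2HSV)
    m=((hsv[...,1]<60)&(hsv[...,2]>70)).astype(np.uint8)
    b=np.zeros_like(m);x0,y0,x1,y1=box;b[y0:y1,x0:x1]=1;m*=b
    m=cv2.morphologyEx(m,cv2.MORPH_OPEN,np.ones((3,3)))
    n,l,st,_=cv2.connectedComponentsWithStats(m); i=1+np.argmax(st[1:,4])
    pts=np.argwhere(l==i)[:,::-1].astype(np.float32); h=cv2.convexHull(pts)
    e=cv2.fitEllipse(h); print(c,st[i],e,back(e[0],.03,c))
im=cv2.imread("pics/w1.png")
# top rim of goblet in top image: bright
for d in cut_out("goblet_center","top")[:3]:
    y,x=np.nonzero(d["region"]);print("top cut",round(d["confidence"],2),x.min(),x.max(),y.min(),y.max())
for d in cut_out("goblet_center","wrist")[:3]:
    y,x=np.nonzero(d["region"]);print("wrist cut",round(d["confidence"],2),x.min(),x.max(),y.min(),y.max())
E
```

```text
rim [ 0.41510832 -0.18365352  0.085     ]
rim [ 0.41657527 -0.18303597  0.085     ]
wrist [ 350  189  115   96 7151] ((405.58721923828125, 265.0775146484375), (117.60130310058594, 151.978271484375), 176.35890197753906) [ 5.01446967e-01 -4.19745202e-04  3.00000000e-02]
top [ 250  225   38   38 1153] ((268.21588134765625, 243.54164123535156), (37.962913513183594, 38.27462387084961), 59.693424224853516) [ 0.45457284 -0.00744922  0.03      ]
top cut 0.88 326 350 248 269
top cut 0.78 319 343 286 307
top cut 0.59 312 333 212 234
wrist cut 0.96 263 319 64 125
wrist cut 0.93 236 289 160 217
wrist cut 0.7 266 311 233 302
```

Run:
```python
from h import *
plan(([.416,-.183,.2],-3.05),([.416,-.183,.062],-3.05))
```

```text
[ 0.19 -0.36  0.99] [-0.  0. -0.]
[ 0.19 -0.36  4.44] [-0.  0. -0.]
```

Request:
apply_moves --grip_force 12 --steps '[0.2,-0.36,1,0,0,0,1,0.2,-0.36,1.6,0,0,0,1,0.2,-0.36,2.2,0,0,0,1,0.2,-0.36,2.8,0,0,0,1,0.2,-0.36,3.4,0,0,0,1,0.2,-0.36,3.9,0,0,0,1,0.2,-0.36,4.2,0,0,0,1,0.2,-0.36,4.4,0,0,0,1,0.2,-0.36,4.4,0,0,0,1,0.2,-0.36,4.4,0,0,0,1]'

```text
time: 4.03
tcp_pos: [0.4157, -0.1834, 0.0637]
orientation: [3.141, -0.0, -3.051]
force: [0.5, -0.2, -0.5]
gripper_width: 0.0911
```

Request:
apply_moves --grip_force 12 --steps '[0,0,0,0,0,0,0,0,0,0,0,0,0,0,0,0,0,0,0,0,0,0,0,0,0,0,0,0,0,0,0,0,0,0,0,0,0,0,0,0,0,0,0,0,0,0,0,0,0,0,0,0,0,0,0,0]'

```text
time: 4.7
tcp_pos: [0.4157, -0.1835, 0.0636]
orientation: [-3.142, 0.0, -3.051]
force: [-0.6, 0.1, 3.1]
gripper_width: 0.0527
```

Run:
```python
from h import *
s=read_state();print(s["time"],s["tcp_pos"],s["gripper_width"])
plan(([.416,-.183,.145],-3.05),([.456,-.0075,.145],-3.05),([.456,-.0075,s["tcp_pos"][2]+.0315],-3.05))
```

```text
4.7 [ 0.41567336 -0.18351019  0.06362795] 0.05272005021400718
[-0.01  0.01 -2.03] [-0.    0.   -0.01]
[-1.4   4.29 -2.03] [-0.    0.   -0.01]
[-1.4   4.29 -0.79] [-0.    0.   -0.01]
```

Request:
apply_moves --steps '[0,0,-0.5,0,0,0,0,0,0,-1.2,0,0,0,0,0,0,-1.9,0,0,0,0,-0.15,0.4,-2.1,0,0,0,0,-0.4,1.1,-2.1,0,0,0,0,-0.65,1.9,-2.1,0,0,0,0,-0.9,2.7,-2.1,0,0,0,0,-1.15,3.5,-2.1,0,0,0,0,-1.3,4.0,-2.1,0,0,0,0,-1.4,4.3,-2.1,0,0,0,0,-1.4,4.3,-2.1,0,0,0,0,-1.4,4.3,-2.1,0,0,0,0]'

```text
time: 5.7
tcp_pos: [0.4556, -0.0069, 0.1473]
orientation: [-3.142, -0.0, -3.05]
force: [-0.2, 0.2, -0.8]
gripper_width: 0.0529
```

Run:
```python
from h import *
s=read_state();print(s["time"],s["tcp_pos"],s["gripper_width"])
w=capture("wrist");find(["stage_top","goblet_center"],"wrist")
t=capture("top");find(["goblet_center","lever_tip","stage_top"],"top");
sc=capture("scene");find(["goblet_center","stage_top"],"scene")
k=np.hstack([w[:,:],cv2.resize(sc[130:340,150:430],(560,420))]);cv2.imwrite("pics/p2.png",cv2.resize(k,(800,300)))
```

```text
5.7 [ 0.45563401 -0.00689337  0.14733351] 0.052901922707266034
wrist goblet_center 0.82 [ 0.3264 -0.1682  0.0417]
wrist goblet_center 0.58 [ 0.4534 -0.0064  0.1292]
wrist goblet_center 0.41 [0.4146 0.1963 0.0005]
top goblet_center 0.68 [ 0.3193 -0.1663  0.0401]
top goblet_center 0.66 [ 0.5037 -0.151   0.041 ]
top lever_tip 0.75 [ 0.6285 -0.0166  0.2027]
scene goblet_center 0.82 [ 0.5076 -0.1451  0.0437]
scene goblet_center 0.76 [ 0.4602 -0.0051  0.1252]
scene goblet_center 0.61 [ 0.3279 -0.1624  0.0454]
scene stage_top 0.71 [ 0.4602 -0.0099  0.0322]
```

View pics/p2.png

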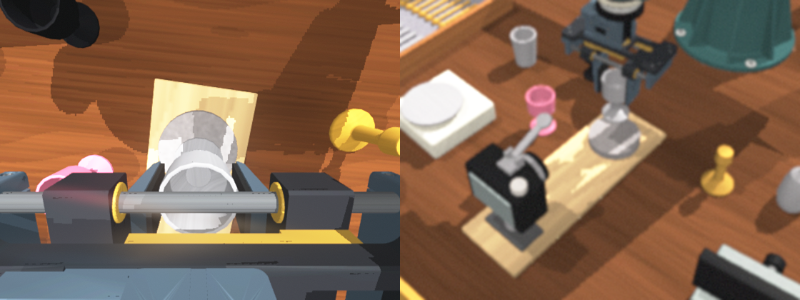

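The left half shows the goblet gripped upright with the stage directly beneath it; the right half confirms it hangs over the stage at about (612,100) with neighbours untouched. Lowering.

Request:
apply_moves --steps '[-0.03,-0.04,0.5,0,0,0,0,-0.03,-0.04,0.9,0,0,0,0,-0.03,-0.04,1.15,0,0,0,0,-0.03,-0.04,1.28,0,0,0,0,-0.03,-0.04,1.34,0,0,0,0,-0.03,-0.04,1.34,0,0,0,0,-0.03,-0.04,1.34,0,0,0,0]'

```text
time: 6.78
tcp_pos: [0.4575, -0.0086, 0.0943]
orientation: [-3.142, 0.0, -3.051]
force: [-0.3, 0.3, -0.7]
gripper_width: 0.0528
```

Request:
apply_moves --steps '[0,0,0.02,0,0,0,0,0,0,0.02,0,0,0,0,0,0,0.02,0,0,0,0.68,0,0,0.02,0,0,0,0.75,0,0,0.02,0,0,0,1,0,0,0.02,0,0,0,1,0,0,0.02,0,0,0,1,0,0,0.02,0,0,0,1,0,0,0.02,0,0,0,1]'

```text
time: 7.53
tcp_pos: [0.4571, -0.0086, 0.0931]
orientation: [3.142, -0.0, -3.051]
force: [-0.0, -1.1, 0.2]
gripper_width: 0.0909
```

Request:
apply_moves --steps '[0,0,-0.5,0,0,0,1,0,0,-1.2,0,0,0,1,0,0,-2,0,0,0,1,0,0,-3,0,0,0,1,0,0,-4,0,0,0,1,0,0,-4,0,0,0,1]'

```text
time: 8.03
tcp_pos: [0.4603, -0.0088, 0.2602]
orientation: [-3.14, 0.009, -3.051]
force: [1.3, 0.3, 1.3]
gripper_width: 0.0912
```

Run:
```python
from h import *
s=read_state();print(s["time"],s["tcp_pos"],s["gripper_width"])
w=capture("wrist");find(["stage_top","goblet_center"],"wrist")
sc=capture("scene");find(["goblet_center","stage_top","knob_grip"],"scene")
t=capture("top");find(["knob_grip"],"top")
cv2.imwrite("pics/p3.png",np.hstack([cv2.resize(sc[130:340,150:430],(400,300)),cv2.resize(t[120:225,60:200],(400,300))]))
```

```text
8.0333 [ 0.46030752 -0.00879039  0.26020828] 0.09118746016517723
wrist goblet_center 0.96 [ 0.5038 -0.1472  0.036 ]
wrist goblet_center 0.94 [ 0.4552 -0.0053  0.0708]
wrist goblet_center 0.6 [ 0.323  -0.1649  0.0406]
scene goblet_center 0.93 [ 0.5095 -0.1447  0.0434]
scene goblet_center 0.91 [ 0.3259 -0.1657  0.0433]
scene goblet_center 0.2 [ 0.3721  0.3181 -0.0017]
scene stage_top 0.61 [ 0.4586 -0.0102  0.0254]
scene stage_top 0.5 [0.5405 0.3561 0.0543]
scene knob_grip 0.45 [0.538  0.3544 0.0532]
top knob_grip 0.62 [0.5429 0.3509 0.0582]
```

View pics/p3.png

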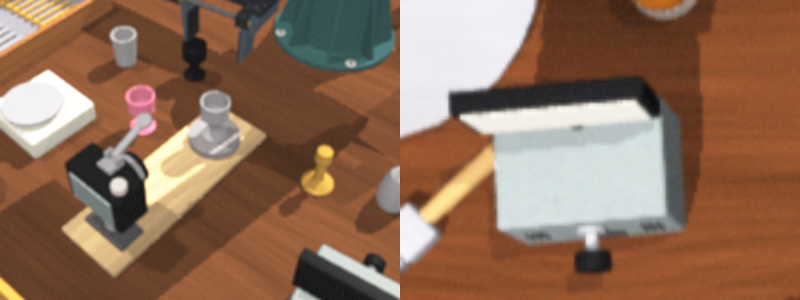

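Goblet stands centred on the stage (215,115), bystanders in place. Now to view the lamp knob (crop right: knob at (593,262), box face nearly along y).

Run:
```python
from h import *
plan(([.49,.345,.265],-3.05))
```

```text
[-1.62  8.73 -0.32] [ 0.   -0.02 -0.01]
```

Request:
apply_moves --steps '[-1.6,8.7,-0.2,0,0,0,1,-1.6,8.7,-0.2,0,0,0,1,-1.6,8.7,-0.2,0,0,0,1,-1.6,8.7,-0.2,0,0,0,1,-1.6,8.7,-0.2,0,0,0,1,-1.6,8.7,-0.2,0,0,0,1,-1.6,8.7,-0.2,0,0,0,1,-1.6,8.7,-0.2,0,0,0,1,-1.6,8.7,-0.2,0,0,0,1,-1.6,8.7,-0.2,0,0,0,1,-1.6,8.7,-0.2,0,0,0,1]'

```text
time: 9.4
tcp_pos: [0.4891, 0.3445, 0.2601]
orientation: [-3.141, -0.001, -3.049]
force: [0.2, -0.6, -0.3]
gripper_width: 0.0912
```

Run:
```python
from h import *
apply=None
w=capture("wrist");cv2.imwrite("pics/w3.png",w)
find(["knob_grip"],"wrist"); find(["knob_grip"],"wrist",look_for)
for d in cut_out("knob_grip","wrist")[:2]:
    y,x=np.nonzero(d["region"]);print("cut",round(d["confidence"],2),x.min(),x.max(),y.min(),y.max())
s=read_state();print(s["time"],s["tcp_pos"],s["orientation"])
```

```text
wrist knob_grip 0.55 [0.5396 0.3554 0.0579]
wrist knob_grip 0.87 [0.5351 0.3545 0.0711]
cut 0.86 267 293 224 256
9.6 [0.48948002 0.34271392 0.2608978 ] [-3.14129229e+00 -4.06191810e-04 -3.05225199e+00]
```

View pics/w3.png

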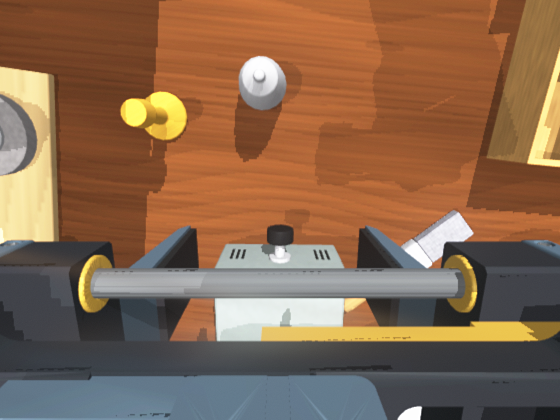

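Run:
```python
from h import *
im=cv2.imread("pics/w3.png");g=cv2.cvtColor(im,cv2.COLOR_BGR2HSV)[...,1].astype(float)
g=cv2.GaussianBlur(g,(3,3),0)
xs=[x for x in range(232,330) if not 258<x<302]
# bottom edge: wood (saturated) -> box (unsat)
r=np.array([235+np.argmin(np.diff(g[235:255,x])) for x in xs])+.5
p=np.polyfit(xs,r,1); p=np.polyfit(np.array(xs)[abs(r-np.polyval(p,xs))<1.5],r[abs(r-np.polyval(p,xs))<1.5],1);print(p)
a=back((232,np.polyval(p,232)),0,"wrist");b=back((328,np.polyval(p,328)),0,"wrist");print(a,b)
d=b-a;print("box yaw",np.arctan2(-d[0],d[1]))
v=cv2.cvtColor(im,cv2.COLOR_BGR2GRAY).astype(float)
for x in (235,250,312,325): print(x,v[255:271,x].astype(int))
# knob top: row range at col 280
print(v[218:262,280].astype(int))
for z in (.074,):
  print([back((u,w),z,"wrist") for u,w in ((280,228),(280,243))])
t=np.array([.54,.354]);n=np.array([np.cos(.073),np.sin(.073)]);
```

```text
[5.53027747e-03 2.42110232e+02]
[0.57906337 0.28734576 0.        ] [0.56786871 0.42031538 0.        ]
box yaw 0.08399156780350892
235 [174 167 148 146 176 186 186 185 187 187 186 187 185 142 120 128]
250 [183 182 183 183 184 184 185 186 187 187 187 187 185 143 123 129]
312 [189 188 186 188 187 188 187 186 186 186 189 191 190 147 124 126]
325 [180 183 191 188 187 189 191 189 188 187 190 193 190 147 123 129]
[128 127 126 125 124 123  84  50  44  45  46  45  45  49  66  70  67  64
  64  63  63  60  60  59  57  56  54  92 192 225 253 254 254 253 253 253
 253 253 254 242 226 241 252 254]
[array([0.52777564, 0.34898785, 0.074     ]), array([0.54564147, 0.35063569, 0.074     ])]
```

Run:
```python
from h import *
plan(([.538,.351,.2],-3.058),([.538,.351,.053],-3.058))
```

```text
[-1.23  0.1   1.52] [-0.   -0.    0.05]
[-1.23  0.1   5.2 ] [-0.   -0.    0.05]
```

Request:
apply_moves --steps '[-0.8,0.05,0.4,0,0,0,1,-1.23,0.1,1.2,0,0,0,1,-1.23,0.1,2,0,0,0,1,-1.23,0.1,2.8,0,0,0,1,-1.23,0.1,3.6,0,0,0,1,-1.23,0.1,4.3,0,0,0,1,-1.23,0.1,4.8,0,0,0,1,-1.23,0.1,5.1,0,0,0,1,-1.23,0.1,5.2,0,0,0,1,-1.23,0.1,5.2,0,0,0,1]'

```text
time: 10.43
tcp_pos: [0.5382, 0.3516, 0.0529]
orientation: [-3.141, -0.001, -3.052]
force: [0.3, -0.1, -0.3]
gripper_width: 0.0916
```

Request:
apply_moves --grip_force 30 --steps '[0,0,0,0,0,0,0,0,0,0,0,0,0,0,0,0,0,0,0,0,0,0,0,0,0,0,0,0,0,0,0,0,0,0,0,0,0,0,0,0,0,0,0,0,0,0,0,0,0,0,0,0,0,0,0,0,0,0,0,0,0,0,0]'

```text
time: 11.18
tcp_pos: [0.5382, 0.3522, 0.0531]
orientation: [-3.142, -0.0, -3.051]
force: [0.2, -0.4, 0.4]
gripper_width: 0.0341
```

Request:
apply_moves --steps '[0.1,0,0,0,0,0,0,0.2,0,0,0,0,0,0,0.3,0,0,0,0,0,0,0.38,0,0,0,0,0,0,0.42,0,0,0,0,0,0,0.42,0,0,0,0,0,0,0.42,0,0,0,0,0,0]'

```text
time: 11.77
tcp_pos: [0.5218, 0.3505, 0.0531]
orientation: [-3.142, 0.001, -3.051]
force: [5.8, -4.8, -1.3]
gripper_width: 0.0313
```

Request:
apply_moves --steps '[0,0,0,0,0,0,1,0,0,0,0,0,0,1,0,0,0,0,0,0,1,0,0,0,0,0,0,1,0,0,0,0,0,0,1,0,0,-0.5,0,0,0,1,0,0,-1.4,0,0,0,1,0,0,-2.4,0,0,0,1,0.4,0,-3.4,0,0,0,1,0.8,0,-4.4,0,0,0,1,0.8,0,-5.2,0,0,0,1,0.8,0,-5.2,0,0,0,1]'

```text
time: 12.77
tcp_pos: [0.4913, 0.3494, 0.2685]
orientation: [3.137, 0.008, -3.051]
force: [1.0, 0.8, 0.3]
gripper_width: 0.0907
```

Run:
```python
from h import *
w=capture("wrist");cv2.imwrite("pics/w4.png",w[190:300,160:400])
find(["knob_grip"],"wrist"); 
for d in cut_out("knob_grip","wrist")[:1]:
    y,x=np.nonzero(d["region"]);print("cut",round(d["confidence"],2),x.min(),x.max(),y.min(),y.max(),back(((x.min()+x.max())/2,y.min()+4),.074,"wrist"))
t=capture("top");find(["knob_grip","lever_tip"],"top");sc=capture("scene");find(["lever_tip","knob_grip"],"scene")
cv2.imwrite("pics/p4.png",np.hstack([cv2.resize(w[190:300,180:380],(400,220)),cv2.resize(t[110:220,220:420],(400,220))]))
s=read_state();print(s["time"],s["tcp_pos"],s["orientation"])
```

```text
wrist knob_grip 0.7 [0.5216 0.3524 0.059 ]
top lever_tip 0.7 [ 0.6284 -0.0153  0.2023]
scene lever_tip 0.69 [ 0.6331 -0.0206  0.2018]
scene knob_grip 0.5 [0.5224 0.3528 0.0561]
13.2167 [0.48932656 0.34755148 0.25998205] [-3.14078634e+00 -1.55495993e-03 -3.05136473e+00]
```

View pics/p4.png

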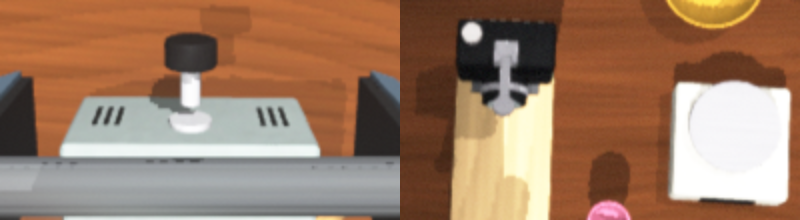

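Knob is out (long stem visible; 0.540 → 0.522). Pad at top pixel ≈(271,161).

Run:
```python
from h import *
for u in ((271.5,161.5),(271.5,160)): print(back(u,.202,"top"))
plan(([.56,.1,.26],-3.1),([.627,-.018,.26],-3.15),([.627,-.018,.183],-3.15))
```

```text
[ 0.62921267 -0.01655407  0.202     ]
[ 0.6327635  -0.01658406  0.202     ]
[-1.2  -6.32  0.  ] [-0.01 -0.01  0.46]
[-2.6  -9.41  0.  ] [-0.01 -0.01  0.94]
[-2.61 -9.41  1.93] [-0.01 -0.01  0.94]
```

Request:
apply_moves --steps '[-2.6,-9.4,0,0,0,1,0,-2.6,-9.4,0,0,0,1,0,-2.6,-9.4,0,0,0,1,0,-2.6,-9.4,0,0,0,1,0,-2.6,-9.4,0,0,0,1,0,-2.6,-9.4,0,0,0,1,0,-2.6,-9.4,0,0,0,1,0,-2.6,-9.4,0,0,0,1,0,-2.6,-9.4,0,0,0,1,0,-2.6,-9.4,0,0,0,1,0,-2.6,-9.4,0,0,0,1,0,-2.6,-9.4,0,0,0,1,0]'

```text
time: 14.22
tcp_pos: [0.6269, -0.0177, 0.2604]
orientation: [3.141, -0.001, 3.126]
force: [-0.6, -0.4, 0.7]
gripper_width: 0.0141
```

Run:
```python
from h import *
s=read_state();print(s["time"],s["tcp_pos"],s["orientation"],s["gripper_width"])
plan(([.627,-.018,.22],-3.15),([.627,-.018,.183],-3.15))
```

```text
14.2167 [ 0.62691119 -0.01774616  0.26041982] [ 3.14134605e+00 -1.06828943e-03  3.12559963e+00] 0.014066381230838441
[-0.   -0.01  1.01] [ 0.   -0.01 -0.07]
[-0.   -0.01  1.94] [ 0.   -0.01 -0.07]
```

Request:
apply_moves --steps '[0,0,0.5,0,0,0,0,0,0,0.8,0,0,0,0,0,0,1.0,0,0,0,0,0,0,1.15,0,0,0,0,0,0,1.3,0,0,0,0,0,0,1.45,0,0,0,0,0,0,1.6,0,0,0,0,0,0,1.75,0,0,0,0,0,0,1.85,0,0,0,0,0,0,1.92,0,0,0,0,0,0,1.95,0,0,0,0,0,0,1.95,0,0,0,0]'

```text
time: 15.22
tcp_pos: [0.6271, -0.0174, 0.1834]
orientation: [3.142, -0.0, 3.127]
force: [-3.0, 0.9, 4.8]
gripper_width: 0.0003
```

Request:
apply_moves --steps '[0,0,0.03,0,0,0,0,0,0,0.05,0,0,0,0,0,0,0.05,0,0,0,0]'

```text
time: 15.47
tcp_pos: [0.6273, -0.0174, 0.1827]
orientation: [-3.142, 0.0, 3.127]
force: [-10.6, -0.3, 20.9]
gripper_width: 0.0004
```

Request:
apply_moves --steps '[0,0,-0.3,0,0,0,0,0,0,-0.8,0,0,0,0,0,0,-1.4,0,0,0,0,0,0,-2,0,0,0,0,0,0.8,-2,0,0,0,0.5,0,1.7,-2,0,0,0,1,0,2.6,-2,0,0,0,1,0,3.5,-2,0,0,0,1,0,4,-2,0,0,0,1,0,4,-2,0,0,0,1]'

```text
time: 16.3
tcp_pos: [0.6294, 0.1461, 0.2616]
orientation: [3.141, 0.001, 3.13]
force: [-0.2, -0.1, -0.1]
gripper_width: 0.0377
```

Run:
```python
from h import *
s=read_state();print(s["time"],s["tcp_pos"],s["orientation"])
t=capture("top");find(["lever_tip"],"top");sc=capture("scene");find(["lever_tip","knob_grip","goblet_center"],"scene")
cv2.imwrite("pics/p5.png",cv2.resize(sc[150:360,160:440],(800,600)))
```

```text
16.3 [0.62942459 0.14614188 0.26158737] [3.14094884e+00 9.07603923e-04 3.12997423e+00]
top lever_tip 0.54 [ 0.6236 -0.0174  0.1671]
scene lever_tip 0.64 [ 0.6302 -0.0182  0.1649]
scene knob_grip 0.63 [0.5236 0.3522 0.0538]
scene goblet_center 0.82 [ 0.509  -0.1428  0.0446]
scene goblet_center 0.54 [ 0.458  -0.0059  0.0702]
```

View pics/p5.png

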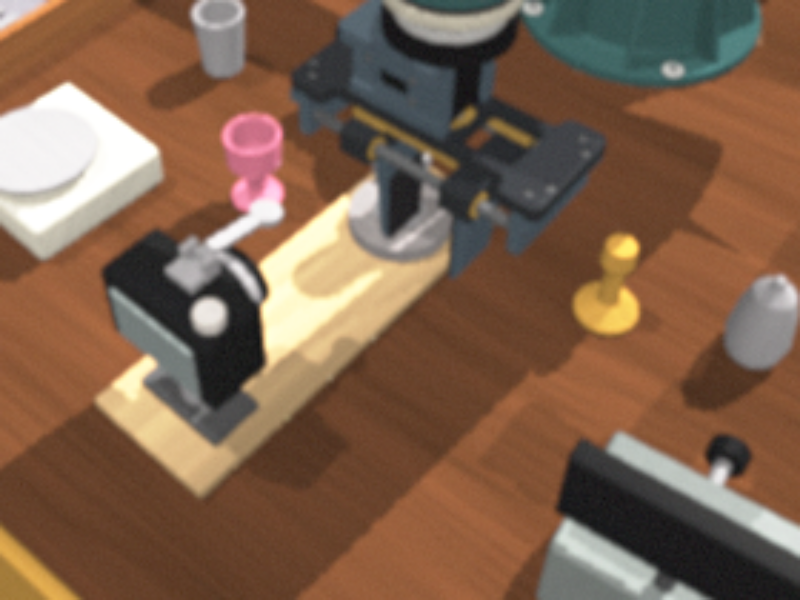

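The lever is down: pad at (268,212), z ≈ 0.166. The knob at (728,455) is still out. Next I push the knob home.

Run:
```python
from h import *
plan(([.5215,.351,.26],-3.055),([.5215,.351,.053],-3.055))
```

```text
[2.78 5.19 0.03] [-0.    0.   -0.97]
[2.78 5.19 5.2 ] [-0.    0.   -0.97]
```

Request:
apply_moves --steps '[2.8,5.2,0,0,0,-1,1,2.8,5.2,0,0,0,-1,1,2.8,5.2,0,0,0,-1,1,2.8,5.2,0,0,0,-1,1,2.8,5.2,0,0,0,-1,1,2.8,5.2,0,0,0,-1,1,2.8,5.2,0,0,0,-1,1,2.8,5.2,0,0,0,-1,1,2.8,5.2,0,0,0,-1,1]'

```text
time: 17.35
tcp_pos: [0.5208, 0.3515, 0.2611]
orientation: [-3.141, 0.0, -3.052]
force: [0.3, -0.8, 0.5]
gripper_width: 0.0913
```

Run:
```python
from h import *
s=read_state();print(s["tcp_pos"],s["orientation"],s["gripper_width"])
plan(([.5215,.351,.053],-3.055))
```

```text
[0.52075311 0.35148201 0.26109773] [-3.14139540e+00  3.91879625e-05 -3.05168037e+00] 0.09134825929129112
[-0.02 -0.01  5.2 ] [-0.    0.    0.03]
```

Request:
apply_moves --steps '[0,0,0.8,0,0,0,1,0,0,1.6,0,0,0,1,0,0,2.4,0,0,0,1,0,0,3.2,0,0,0,1,0,0,4,0,0,0,1,0,0,4.6,0,0,0,1,0,0,5,0,0,0,1,0,0,5.2,0,0,0,1,0,0,5.2,0,0,0,1,0,0,5.2,0,0,0,1]'

```text
time: 18.18
tcp_pos: [0.5211, 0.3517, 0.0536]
orientation: [3.142, 0.0, -3.052]
force: [-0.0, 0.4, 0.1]
gripper_width: 0.0912
```

Request:
apply_moves --grip_force 30 --steps '[0,0,0,0,0,0,0,0,0,0,0,0,0,0,0,0,0,0,0,0,0,0,0,0,0,0,0,0,0,0,0,0,0,0,0,0,0,0,0,0,0,0,0,0,0,0,0,0,0,0,0,0,0,0,0,0,0,0,0,0,0,0,0,0,0,0,0,0,0,0]'

```text
time: 19.02
tcp_pos: [0.5202, 0.3506, 0.0529]
orientation: [-3.139, -0.001, -3.05]
force: [0.6, -13.8, 6.5]
gripper_width: 0.0314
```

Request:
apply_moves --steps '[-0.1,0,0,0,0,0,0,-0.2,0,0,0,0,0,0,-0.3,0,0,0,0,0,0,-0.38,0,0,0,0,0,0,-0.44,0,0,0,0,0,0,-0.44,0,0,0,0,0,0,-0.44,0,0,0,0,0,0]'

```text
time: 19.6
tcp_pos: [0.5364, 0.3519, 0.0527]
orientation: [-3.138, -0.004, -3.051]
force: [-7.5, -16.8, 12.1]
gripper_width: 0.0311
```

Request:
apply_moves --steps '[0,0,0,0,0,0,1,0,0,0,0,0,0,1,0,0,0,0,0,0,1,0,0,0,0,0,0,1,0,0,0,0,0,0,1,0,0,-0.5,0,0,0,1,0,0,-1.4,0,0,0,1,0,0,-2.4,0,0,0,1,0.4,0,-3.4,0,0,0,1,0.8,0,-4.4,0,0,0,1,1.2,0,-5.2,0,0,0,1,1.2,0,-5.2,0,0,0,1]'

```text
time: 20.6
tcp_pos: [0.4903, 0.3509, 0.2682]
orientation: [3.137, 0.007, -3.051]
force: [0.8, 1.2, 2.1]
gripper_width: 0.0914
```

Run:
```python
from h import *
w=capture("wrist");find(["knob_grip"],"wrist")
t=capture("top");find(["knob_grip","lever_tip","goblet_center"],"top");sc=capture("scene");find(["knob_grip","lever_tip","goblet_center","beaker","candlestick","caster"],"scene")
cv2.imwrite("pics/p6.png",np.hstack([cv2.resize(sc[140:350,170:450],(440,330)),cv2.resize(w[190:300,180:380],(360,330))]))
s=read_state();print(s["time"],s["tcp_pos"],s["force"])
```

```text
wrist knob_grip 0.81 [0.5389 0.3549 0.0567]
top lever_tip 0.54 [ 0.6236 -0.0191  0.1694]
top goblet_center 0.96 [ 0.5046 -0.1515  0.0404]
top goblet_center 0.88 [ 0.3188 -0.1644  0.043 ]
top goblet_center 0.77 [ 0.4492 -0.0133  0.0731]
scene knob_grip 0.69 [0.539  0.3553 0.056 ]
scene knob_grip 0.61 [0.3722 0.3187 0.0013]
scene lever_tip 0.56 [ 0.6284 -0.0153  0.1641]
scene goblet_center 0.9 [ 0.3249 -0.1638  0.0491]
scene goblet_center 0.86 [ 0.4602 -0.0068  0.07  ]
scene goblet_center 0.64 [ 0.5077 -0.143   0.0429]
scene beaker 0.56 [ 3.846e-01 -3.164e-01 -1.000e-04]
scene candlestick 0.96 [0.4151 0.1973 0.0008]
scene caster 0.64 [0.368  0.3183 0.0022]
21.25 [0.4901168  0.34946242 0.26074579] [ 0.55937996 -0.43683193  0.12182443]
```

View pics/p6.png

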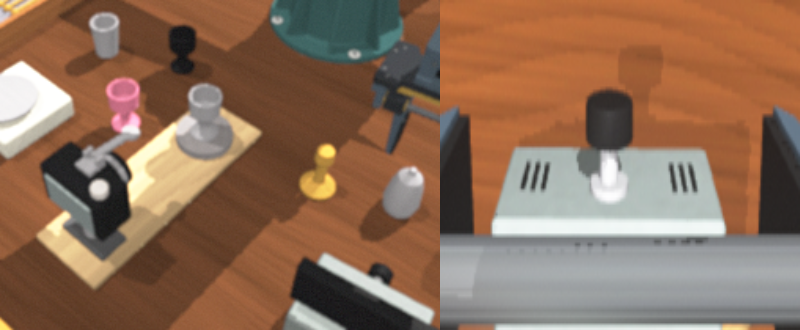

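All goals show as met: goblet upright on the stage (205,115), lever down (125,135), knob home (short stem, x 0.539 as at first).

```bash
python3 -c "
from bench import *
print(hand_in())"
```

```text
the job is handed in; nothing more can be done
None
```

I carried out the whole sequence and handed the job in at about 21 s of the 64 s allowed. I stood the silver goblet on the stage and let go, pulled the lamp knob out, pressed the shutter lever until it latched, then pushed the knob home.

My last checks, from the camera images and the arm's readings:
- **Goblet:** upright and released. I put it down at (0.457, -0.009), about 1 mm from my estimate of the stage centre (0.457, -0.008), which is itself only good to a few mm. The top camera's last reading put it about 9 mm away from that, while the scene camera agreed to 3–4 mm; both are within the 20 mm limit.
- **Lever:** it stays down by itself, with the pad at about 0.164–0.169 m, against 0.202 m at rest.
- **Knob:** back at x = 0.539 m, as at the start, after moving about 16 mm each way. The top camera did not report the knob in the last check; the wrist and scene cameras agreed on it.
- **Bystanders:** the beaker, candlestick and caster read within 5 mm of where they started, and all three are upright.
- **Robot:** clear of everything, with the wrist force reading near zero.

Only one force reading stood out: about 23 N at the wrist at the bottom of the lever press, well under the 120 N limit. No check failed.

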